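# Zero the laundry's dosing probe in its check well

### The job

Zero the detergent level probe. On the meter, press the square key, then the round key, then the long narrow key, one at a time; then take the probe by its square handle straight up out of its block stand and lower its rod upright down the middle of the round check well, without the probe touching the well, until the ring round the rod is level with the well's mouth. Hold it still and centred there for two seconds and finish while still holding it; leave the wooden clothes pegs where they lie.

Things in the scene. Friction and masses are not known exactly. Their poses are not given: they have to be found in the camera images.
- meter: low white console, fixed, 86 (its x) x 136 (its y) x 30 mm high, with a row of three white keys along its y axis on a grey strip (strip surface 22 mm up) on its near (-x) side and a blank dark window on a raised step (30 mm up, beginning 26 mm beyond the key centres) on the far side; origin at the centre of its underside
- key_square (a joint): Square 22 x 22 mm key of the meter, at the -y end of the row (right as seen from the robot), 43 mm from the middle key; value is how far it is pushed in: 0 up, 0.005 m fully down, counts as pressed from 0.003 m; springs back by itself; 1.2 N starts it, 4.2 N holds it fully down
- key_round (a joint): Round 24 mm key of the meter, at the +y end of the row (left as seen from the robot), 43 mm from the middle key; value is how far it is pushed in: 0 up, 0.005 m fully down, counts as pressed from 0.003 m; springs back by itself; 1.2 N starts it, 4.2 N holds it fully down
- key_bar (a joint): Long narrow, 28 (meter's x) x 11 mm (meter's y), key of the meter, in the middle of the row; value is how far it is pushed in: 0 up, 0.005 m fully down, counts as pressed from 0.003 m; springs back by itself; 1.2 N starts it, 4.2 N holds it fully down
- key_square_top (a point): centre of the top of the square key, about 32 mm above the counter when up; the key moves straight down
- key_round_top (a point): centre of the top of the round key, about 32 mm above the counter when up; the key moves straight down
- key_bar_top (a point): centre of the top of the long narrow key, about 32 mm above the counter when up; the key moves straight down
- stand: grey block stand, fixed, 62 x 62 mm and 90 mm high on an 88 mm foot plate 8 mm thick, with an 18 mm round socket in the middle of its top in which the probe is parked; origin at the centre of its underside
- probe: the probe, loose, about 0.12 kg, upright: a steel rod 10 mm in diameter and 80 mm long below a grey square handle 26 x 26 mm and 56 mm high; origin at the rod's lower tip, z up along the rod. Parked with the handle's underside resting on the stand's top and the rod down in the socket (it must rise 80 mm to clear it)
- probe_handle (a point): centre of the probe's square handle, on the rod's axis, 108 mm above the tip; x and y axes are square to the handle's faces. Its handle runs from 28 mm below to 28 mm above this point
- probe_ring (a point): centre of the thin dark ring (13 mm diameter, 3 mm high) round the rod, 50 mm above the tip and 58 mm below the handle's centre
- probe_tip (a point): lower end of the rod, on its axis
- well: the check well, fixed: white upright round tube, 52 mm outside diameter, 90 mm high, on a 92 mm round foot, open at the top only, with a 30 mm bore 76 mm deep; origin at the centre of its underside
- well_mouth (a point): centre of the well's open mouth at the level of its rim, 90 mm above the counter. The reading needs the rod within 6 mm of the bore's axis, upright within 5 degrees and its ring within 12 mm of this level
- peg_a: wooden clothes peg, 15 x 72 x 12 mm, lying loose on the counter on the left; leave alone
- peg_b: wooden clothes peg, 15 x 72 x 12 mm, lying loose on the counter on the right; leave alone
There are look-alikes about, which are no part of the job. Leave any blue or purple look-alike of the stand alone.

How it is judged:
By the outcome, as a careful person would: the job done as asked, in the order asked, and still so for the second after the job is handed in, while the arm keeps its last pose, push and grip.
It also fails if it takes over 70 s, if anything falls off the work surface, if the arm or the gripper's body presses on something with over 40 N, if the wrist force passes 120 N, or if a joint passes its speed limit or range.

### The arm

A 7-joint arm with a two-finger parallel gripper is mounted at the origin on a cart in front of the work surface, level with it; the furniture and walls round the work are solid. World frame = base frame: x ahead of the robot, y to its left, z up, the work surface at z = 0. Lengths are in m, angles in degrees, forces in N, time in s.
With the tool pointing down it reaches from about 0.4 to 0.875 m from the base axis. Payload 4.4 kg.
Tool frame: the origin (TCP) lies between the finger pads; the fingertips stand 22 mm ahead of it and the grasp point (between the pads) lies 3 mm ahead of it; z points along the fingers, y is the line along which they close (so a half turn about z gives the same grasp; the last joint's range is limited). The gripper opens to 85 mm and grips with 20 to 120 N. Pads are 22 mm wide; open, the fingers measure 114 mm over their backs; the gripper's body (76 mm by 85 mm) begins 54 mm behind the grasp point. The pads swing forward as they close: fully open they stand 13 mm farther back than shut.
Start: joints at [-72.468, 36.005, 2.206, 86.941, -1.547, 57.084, -1.146], TCP at [0.236, 0.606, 0.253] pointing down, gripper open.
Joint ranges: [-175.42, 175.42], [-21.48, 121.26], [-71.46, 75.88], [10.55, 141.38], [-63.04, 243.04], [13.31, 113.54], [-168.57, 168.57]. Speed limits (degrees/s): [147.25, 147.25, 180, 180, 180, 180, 180].

### API

Orientations are given as a 3x3 rotation matrix whose columns are the frame's x, y, z axes.
In Python, from station import env, viewer, close_job gives the robot as it stands.
- The arm moves only by the shell command python3 -m crank 'ROWS' [FORCE]. ROWS is text: rows parted by semicolons, each of 7 numbers parted by spaces: the turn, a rotation vector about the tool's x, y, z in degrees, then the shift along the tool's x, y, z in cm, then the finger opening in cm, from 0 to 8.54. A call has 1 to 20 rows; each row shifts and turns the commanded pose from where the row before left it, along the tool's axes as they then stand; what a row does not reach is not made up. A row lasts 1/12 s, in which the tool goes at most 41.7 mm and 7.16 degrees, less where a joint would pass 70% of its speed; a pose out of reach is approached as far as the arm can. A call is refused whole if a number of a shift passes 4.17 or a number of a turn 7.16, either way. A call with a gripper value outside its range is refused whole. The fingers move at their own pace and stop on an object; FORCE is the grip in N (left out, the last holds). Time passes only in rows, so rows that do not move let the fingers close. It gives the time, the measured TCP pose, the force and the opening at its end, in the units of the state.
- env.sense(): the state, without advancing time (a new reading comes with each control period).
- viewer.capture(name): name is "scene" or "top"; returns a dict with "frame" (400x640x3 uint8, red, green, blue), "z_map" (400x640 float32, m along the optical axis (not along the pixel's ray), 0 where there is no reading), "fx", "fy", "cx", "cy" (pixels), "R" (3x3) and "t" (3): a world point X has camera coordinates R X + t. Camera axes: x right, y down, z forward; pixel columns grow to the right and rows downward; lengths in m; the calibration is good to about 2 mm. A picture is of the moment at which its call begins.
- close_job(): hands the job in, once; it reports no verdict.
The state is a dict: "time": time; "qpos": joint angles; "joint_velocities": joint speeds; "tau": joint torques, N m; "ee_pos": TCP position; "orientation": TCP orientation; "ft_force": force on the tool from outside, world axes, zero at the start; "wrist_torque": the same for the moment, N m; "gripper_width": finger opening in m.
Only numpy, scipy, OpenCV 4.12 (cv2) and the standard library are available. Lean on these libraries where they do the work, as an engineer would, in place of code of your own. Each camera call takes 0.05 s, during which the arm holds its last target. There are 200 camera calls.

## Working session

There is one attempt and no reset: what is moved stays moved. The work goes in short steps, Python scripts to look and compute and a shell command to move; the robot and the scene stay as the last step left them, time stands still between calls to the robot, and variables do not carry over. Pictures are saved under pics/ and viewed, on a budget of 10 in all, crops included, one or two more only if the job needs it, and the job is handed in when it is done.

```bash
mkdir -p pics; ls; python3 - <<'E'
from station import env,viewer
import cv2,numpy as np
s=env.sense(); print(s)
for n in("scene","top"):
    c=viewer.capture(n); cv2.imwrite(f"pics/{n}0.png",c["frame"][:,:,::-1]); np.savez(f"{n}0.npz",**c)
    print(n,c["fx"],c["cx"],c["cy"],c["R"],c["t"])
E
```

```text
pics
{'time': 0.0, 'qpos': array([-72.46936063,  36.05863369,   2.20051514,  86.99567036,
        -1.54639363,  57.08495641,  -1.14631454]), 'joint_velocities': array([-0.07770067,  0.05014286, -0.05357823, -0.00807988,  0.12362394,
        0.03499489,  0.07348527]), 'tau': array([ 4.38646466e-04, -5.63431621e+01,  1.22656748e+00, -1.93458509e+01,
        1.09482018e-02,  1.01734136e-02, -4.72667708e-06]), 'ee_pos': array([0.23586353, 0.60506663, 0.25239344]), 'orientation': array([[-9.31696853e-01,  3.63236159e-01, -6.83194150e-04],
       [ 3.63236802e-01,  9.31695138e-01, -1.78753563e-03],
       [-1.27689071e-05, -1.91360257e-03, -9.99998169e-01]]), 'ft_force': array([-0.01929839,  0.27172612,  0.32787387]), 'wrist_torque': array([-0.01354876,  0.02304616,  0.00189389]), 'gripper_width': 0.08522548020298319}
scene 425.14567406088184 325.66560020589003 198.94376488753076 [[ 0.79845104 -0.60161785  0.02306292]
 [-0.27607235 -0.39990018 -0.87399308]
 [ 0.53503271  0.69147365 -0.48539076]] [-0.32502523  0.26306368  0.99332507]
top 473.6184792612877 318.8415274120615 201.3475743473969 [[-0.00555474 -0.99998287 -0.00184245]
 [-0.99233566  0.00573969 -0.1234382 ]
 [ 0.12344666  0.00114266 -0.99235055]] [0.1030775  0.51115317 1.55780681]
```

View pics/scene0.png

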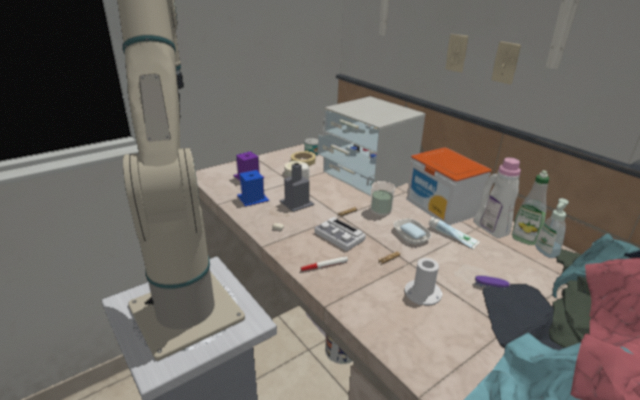

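View pics/top0.png

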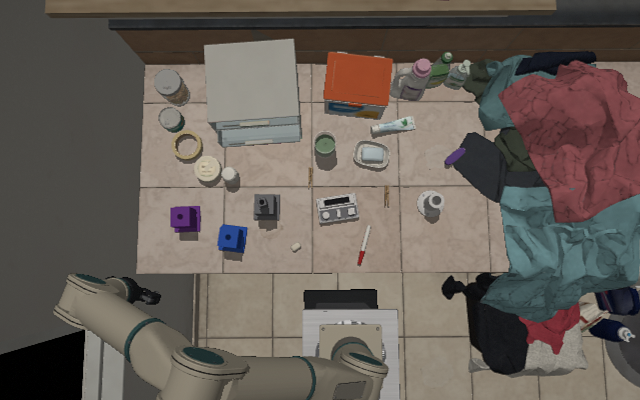

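Top view: the meter is at (338,208), with the keys on its near strip. The grey stand with the probe is at (265,207) and the white well at (432,204). Look-alikes are the blue stand (232,238), the purple stand (186,219), and the green cup (325,145) and jar (231,177) for the well. I choose the grey stand and the white tube, and will check both in a close crop.

```bash
cat > h.py <<'E'
import numpy as np,cv2
from station import env,viewer
def pts(c):
    v,u=np.mgrid[0:400,0:640]; z=c["z_map"]
    P=np.stack([(u-c["cx"])/c["fx"]*z,(v-c["cy"])/c["fy"]*z,z],-1)
    return (P-c["t"])@c["R"]
def ray(c,u,v,h):
    d=c["R"].T@np.array([(u-c["cx"])/c["fx"],(v-c["cy"])/c["fy"],1]); o=-c["R"].T@c["t"]
    return o+d*(h-o[2])/d[2]
def proj(c,X):
    p=c["R"]@np.array(X)+c["t"]; return c["fx"]*p[0]/p[2]+c["cx"],c["fy"]*p[1]/p[2]+c["cy"]
def rect(c,box,lo,hi):
    """min-area rectangle of depth points with lo<z<hi inside pixel box"""
    P=pts(c);u0,v0,u1,v1=box;Q=P[v0:v1,u0:u1].reshape(-1,3);Q=Q[(Q[:,2]>lo)&(Q[:,2]<hi)]
    r=cv2.minAreaRect((Q[:,:2]*1000).astype(np.float32)); return r,len(Q),Q[:,2].mean(),Q.mean(0)
E
python3 - <<'E'
from h import *
c=dict(np.load("top0.npz"))
print("meter",rect(c,(310,185,368,230),.012,.045))
print("meter step",rect(c,(310,185,368,230),.027,.045))
print("stand top",rect(c,(245,185,290,228),.08,.1))
print("foot",rect(c,(245,185,290,228),.004,.012))
print("handle",rect(c,(245,185,290,228),.13,.17))
print("well",rect(c,(410,180,455,225),.08,.1))
print("wellfoot",rect(c,(410,180,455,225),.004,.1))
f=c["frame"][:,:,::-1]
a=cv2.resize(f[182:232,240:370],None,fx=6,fy=6,interpolation=cv2.INTER_CUBIC)
b=cv2.resize(f[182:225,405:460],None,fx=6,fy=6,interpolation=cv2.INTER_CUBIC)
o=np.zeros((570,780,3),np.uint8);o[:300]=a;o[305:305+258,:330]=b
s=dict(np.load("scene0.npz"));g=s["frame"][160:250,270:370,::-1]
g=cv2.resize(g,None,fx=2.8,fy=2.8,interpolation=cv2.INTER_CUBIC);o[305:305+252,340:620]=g
cv2.imwrite("pics/crop1.png",o)
E
```

```text
meter (((474.7392578125, 23.57006072998047), (127.0792236328125, 166.28182983398438), 5.321414470672607), 1019, np.float64(0.026338273196425767), array([0.48942661, 0.0389447 , 0.02633827]))
meter step (((490.4078369140625, 37.45668029785156), (80.39280700683594, 130.323974609375), 7.036452770233154), 450, np.float64(0.03170559843820037), array([0.49697448, 0.04059874, 0.0317056 ]))
stand top (((496.3139953613281, 279.7879943847656), (62.7194938659668, 60.936256408691406), 88.87506103515625), 284, np.float64(0.09022312985498797), array([0.49590634, 0.27781721, 0.09022313]))
foot (((500.53997802734375, 277.3288879394531), (151.1010284423828, 144.7272186279297), 89.98295593261719), 346, np.float64(0.0068374733027988036), array([0.49531022, 0.2688312 , 0.00683747]))
handle (((496.9042053222656, 279.93841552734375), (26.175155639648438, 25.837804794311523), 16.653522491455078), 76, np.float64(0.14597125356107796), array([0.49563947, 0.27910426, 0.14597125]))
well (((505.1009521484375, -275.97418212890625), (51.54397201538086, 49.28850173950195), 85.4371566772461), 154, np.float64(0.08992949452234351), array([ 0.50521692, -0.27621147,  0.08992949]))
wellfoot (((510.891845703125, -286.02716064453125), (151.6288299560547, 153.17935180664062), 88.43328094482422), 836, np.float64(0.028848972031847685), array([ 0.50535173, -0.27616904,  0.02884897]))
```

View pics/crop1.png

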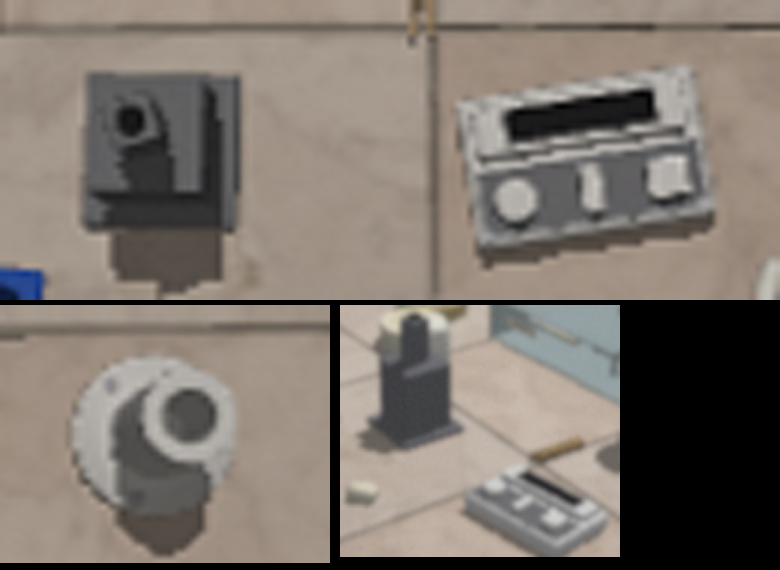

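The crop confirms it. The grey stand holds the square-handled probe (dark cap at crop (132,122)). The meter's keys are round at (515,200), bar at (594,187) and square at (669,176). The white tube is the well. Now I'll locate the keys.

```bash
python3 - <<'E'
from h import *
c=dict(np.load("top0.npz")); 
K=dict(round=ray(c,325.4,214.9,.032),bar=ray(c,338.6,212.7,.032),square=ray(c,351.1,210.9,.032))
P=pts(c); g=c["frame"].min(2)
for k,v in K.items():
    u,w=map(int,proj(c,v)); m=np.zeros((400,640),bool); m[w-6:w+7,u-6:u+7]=1
    m&=(g>165)&(P[...,2]>.027)&(P[...,2]<.04); ys,xs=np.nonzero(m)
    print(k,v.round(4),m.sum(),ray(c,xs.mean(),ys.mean(),.032).round(4) if m.any() else "", P[...,2][m].mean())
v=K['round']-K['square']; print(np.hypot(*v[:2]),np.degrees(np.arctan2(-v[0],v[1])))
# handle: mask at top, corners
m=((P[...,2]>.135)&(P[...,2]<.16)); m[:,:245]=0;m[:,290:]=0
cn=max(cv2.findContours(m.astype(np.uint8),0,1)[0],key=cv2.contourArea)[:,0]
w=np.array([ray(c,a,b,.146)[:2] for a,b in cn]);print(cv2.minAreaRect((w*1e3).astype(np.float32)))
print([f"{''.join('#' if q else '.' for q in r)}" for r in m[192:210,252:275]])
E
```

```text
round [0.4659 0.0785 0.032 ] 25 [0.47   0.0766 0.032 ] 0.03151030638003431
bar [0.473  0.0343 0.032 ] 14 [0.4752 0.0351 0.032 ] 0.032495221905372386
square [ 0.4789 -0.0076  0.032 ] 26 [ 0.4807 -0.0078  0.032 ] 0.0337276687838854
0.08707794201231785 8.552404161818764
((692.0933227539062, 263.027587890625), (18.04722023010254, 140.58212280273438), 4.534097671508789)
['.......................', '.......................', '.......................', '.......................', '.......................', '.......................', '........#####..........', '.....########..........', '.....#########.........', '.....#########.........', '.....#########.........', '......########.........', '......#########........', '......########.........', '......######...........', '........#..............', '.......................', '.......................']
```

```bash
python3 -m crank '0 0 -7.1 0 -3.5 0 0; 0 0 -7.1 0 -3.5 0 0; 0 0 -7.1 0 -3.5 0 0; 0 0 0 0 -3.5 0 0; 0 0 0 -1 -3.5 0 0;0 0 0 -2 -3.5 0 0;0 0 0 -2 -3 0 0;0 0 0 -2 -3 0 0;0 0 0 -2 -3 0 0;0 0 0 -2 -3 0 0;0 0 0 -2 -3 0 0; 0 0 0 0 0 0 0'; python3 -c "
from station import env;s=env.sense();print(s['orientation'].round(3),s['qpos'].round(1))"
```

```text
time: 1.1
ee_pos: [0.3439, 0.2426, 0.2532]
orientation: [[-1.0, 0.011, 0.001], [0.011, 1.0, -0.004], [-0.001, -0.004, -1.0]]
ft_force: [-0.3, -0.5, -0.1]
gripper_width: -0.0002
[[-1.     0.011  0.001]
 [ 0.011  1.    -0.004]
 [-0.001 -0.004 -1.   ]] [-38.3  17.6  -1.1 121.3   0.8  41.2  49.4]
```

```bash
python3 -m crank '0 0 0 -1.4 -2.5 0 0; 0 0 0 -1.4 -2.5 0 0; 0 0 0 -1.4 -2.5 0 0; 0 0 0 -1.4 -2.5 0 0; 0 0 0 -1.4 -2.5 1 0; 0 0 0 -1.4 -2.5 2 0; 0 0 0 -1.4 -2.5 2 0; 0 0 0 -1.4 -2.5 2 0; 0 0 0 -1.4 -2.5 2 0; 0 0 0 -1.4 -2.5 2 0; 0 0 0 0 0 2 0; 0 0 0 0 0 2 0; 0 0 0 0 0 0 0;0 0 0 0 0 0 0'; python3 - <<'E'
from h import *
o=np.zeros((400,800,3),np.uint8)
c=viewer.capture("top");s=viewer.capture("scene")
o[:,:400]=cv2.resize(c["frame"][175:235,310:370,::-1],(400,400),interpolation=2)
o[:,400:]=cv2.resize(s["frame"][180:260,300:380,::-1],(400,400),interpolation=2)
cv2.imwrite("pics/c2.png",o)
E
```

```text
time: 2.27
ee_pos: [0.4795, -0.0005, 0.1026]
orientation: [[-1.0, -0.0, -0.003], [-0.0, 1.0, 0.0], [0.003, 0.0, -1.0]]
ft_force: [-0.3, 1.0, 0.7]
gripper_width: -0.0001
```

View pics/c2.png

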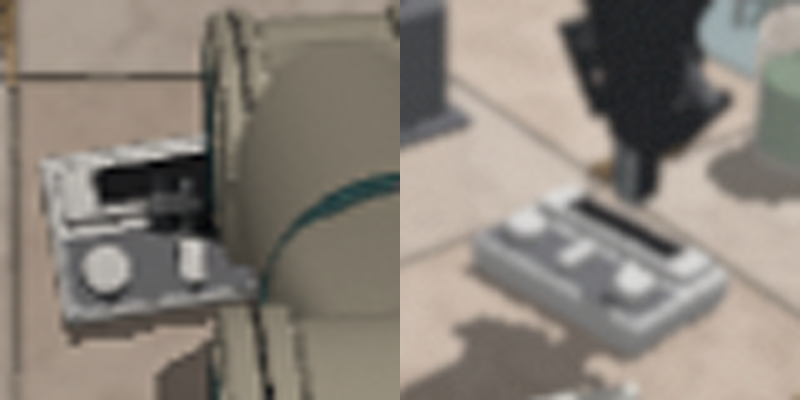

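The fingertips are above the meter near the square key, and nothing is blocking them. I'll shift -8 mm in y and go down.

```bash
python3 -m crank '0 0 0 0 -0.8 1 0; 0 0 0 0 0 1 0; 0 0 0 0 0 1 0; 0 0 0 0 0 1 0; 0 0 0 0 0 0.5 0; 0 0 0 0 0 0 0;0 0 0 0 0 0 0'; python3 -m crank '0 0 0 0 0 0.2 0; 0 0 0 0 0 0.2 0; 0 0 0 0 0 0 0;0 0 0 0 0 0 0'
```

```text
time: 2.95
ee_pos: [0.4801, -0.0085, 0.0577]
orientation: [[-1.0, -0.0, -0.001], [-0.0, 1.0, 0.0], [0.001, 0.0, -1.0]]
ft_force: [-0.7, 0.1, -0.6]
gripper_width: -0.0
time: 3.28
ee_pos: [0.4808, -0.0086, 0.0545]
orientation: [[-1.0, -0.0, 0.001], [-0.0, 1.0, 0.0], [-0.001, 0.0, -1.0]]
ft_force: [0.1, 0.5, 1.7]
gripper_width: 0.0001
```

```bash
python3 -m crank '0 0 0 0 0 0.2 0; 0 0 0 0 0 0.2 0; 0 0 0 0 0 0 0;0 0 0 0 0 0 0'; python3 -m crank '0 0 0 0 0 0.15 0;0 0 0 0 0 0 0;0 0 0 0 0 0 0;0 0 0 0 0 0 0'
```

```text
time: 3.62
ee_pos: [0.4808, -0.0086, 0.0504]
orientation: [[-1.0, 0.0, 0.001], [0.0, 1.0, 0.0], [-0.001, 0.0, -1.0]]
ft_force: [0.2, 0.2, 3.2]
gripper_width: 0.0001
time: 3.95
ee_pos: [0.4808, -0.0086, 0.0494]
orientation: [[-1.0, 0.0, 0.001], [0.0, 1.0, 0.0], [-0.001, 0.0, -1.0]]
ft_force: [-0.4, 0.4, 10.4]
gripper_width: 0.0003
```

The square key bottomed out at 10 N, so it is pressed. Next is the round key.

```bash
python3 -m crank '0 0 0 0 0 -1 0;0 0 0 0 0 -1 0;0 0 0 0 0 -1 0;0 0 0 0.3 2 0 0;0 0 0 0.3 2 0 0;0 0 0 0.3 2 0 0;0 0 0 0.4 2.6 0 0;0 0 0 0 0 0 0;0 0 0 0 0 1 0;0 0 0 0 0 1 0;0 0 0 0 0 0.2 0;0 0 0 0 0 0 0;0 0 0 0 0 0 0';  python3 -m crank '0 0 0 0 0 0.2 0; 0 0 0 0 0 0.2 0; 0 0 0 0 0 0.2 0;0 0 0 0 0 0 0;0 0 0 0 0 0 0'
```

```text
time: 5.03
ee_pos: [0.4672, 0.0762, 0.0563]
orientation: [[-1.0, 0.002, -0.001], [0.002, 1.0, -0.001], [0.001, -0.001, -1.0]]
ft_force: [1.0, 0.1, 0.0]
gripper_width: 0.0
time: 5.45
ee_pos: [0.4677, 0.0768, 0.0509]
orientation: [[-1.0, 0.001, 0.0], [0.001, 1.0, -0.0], [-0.0, -0.0, -1.0]]
ft_force: [0.4, -2.6, 3.3]
gripper_width: 0.0002
```

```bash
python3 -m crank '0 0 0 0 0 0.2 0;0 0 0 0 0 0 0;0 0 0 0 0 0 0'
```

```text
time: 5.7
ee_pos: [0.4678, 0.0769, 0.0494]
orientation: [[-1.0, 0.001, 0.001], [0.001, 1.0, -0.0], [-0.001, -0.0, -1.0]]
ft_force: [0.7, -3.0, 10.3]
gripper_width: -0.0001
```

```bash
python3 -m crank '0 0 0 0 0 -1 0;0 0 0 0 0 -1 0;0 0 0 0 0 -1 0;0 0 0 -0.3 -2 0 0;0 0 0 -0.3 -2.2 0 0;0 0 0 0 0 0 0;0 0 0 0 0 1 0;0 0 0 0 0 1 0;0 0 0 0 0 0.2 0;0 0 0 0 0 0 0;0 0 0 0 0 0 0';  python3 -m crank '0 0 0 0 0 0.2 0; 0 0 0 0 0 0.2 0; 0 0 0 0 0 0.2 0;0 0 0 0 0 0.2 0;0 0 0 0 0 0 0;0 0 0 0 0 0 0'
```

```text
time: 6.62
ee_pos: [0.4729, 0.0361, 0.0562]
orientation: [[-1.0, -0.001, -0.001], [-0.001, 1.0, 0.0], [0.001, 0.0, -1.0]]
ft_force: [-0.5, 0.3, 0.6]
gripper_width: -0.0001
time: 7.12
ee_pos: [0.4736, 0.0358, 0.0495]
orientation: [[-1.0, -0.0, 0.001], [-0.0, 1.0, 0.001], [-0.001, 0.001, -1.0]]
ft_force: [-1.5, 1.6, 9.8]
gripper_width: 0.0001
```

All three keys bottomed in order. Next I'll lift and take a close look at the handle for its yaw.

```bash
python3 -m crank '0 0 0 0 0 -1 0;0 0 0 0 0 -3 0;0 0 0 0 0 -3 0;0 0 0 0 0 -3 0;0 0 0 0 0 -3 0;0 0 0 0 0 -3 8.5;0 0 0 0 0 -3 8.5;0 0 0 0 0 0 8.5;0 0 0 0 0 0 8.5';python3 - <<'E'
from h import *
c=viewer.capture("top");s=viewer.capture("scene")
np.savez("top1.npz",**c);np.savez("scene1.npz",**s)
o=np.zeros((400,800,3),np.uint8)
o[:,:400]=cv2.resize(c["frame"][187:217,248:278,::-1],(400,400),interpolation=2)
o[:,400:]=cv2.resize(s["frame"][158:198,276:316,::-1],(400,400),interpolation=2)
cv2.imwrite("pics/c3.png",o)
for t,k in(("top0",1),("top1",1)):
    d=dict(np.load(t+".npz"));print(rect(d,(245,185,290,228),.125,.17)[0],rect(d,(245,185,290,228),.143,.17)[0])
E
```

```text
time: 7.87
ee_pos: [0.4743, 0.0352, 0.2407]
orientation: [[-1.0, 0.0, 0.004], [0.0, 1.0, 0.0], [-0.004, 0.0, -1.0]]
ft_force: [-0.2, 0.2, -0.3]
gripper_width: 0.0481
((496.9605712890625, 279.7784423828125), (26.159414291381836, 26.211137771606445), 16.75995635986328) ((497.0374450683594, 279.8205871582031), (25.979684829711914, 25.860750198364258), 15.809892654418945)
((496.87310791015625, 279.6734924316406), (25.693737030029297, 25.958717346191406), 14.439824104309082) ((496.8806457519531, 279.6712341308594), (25.707521438598633, 24.80135154724121), 16.927722930908203)
```

View pics/c3.png

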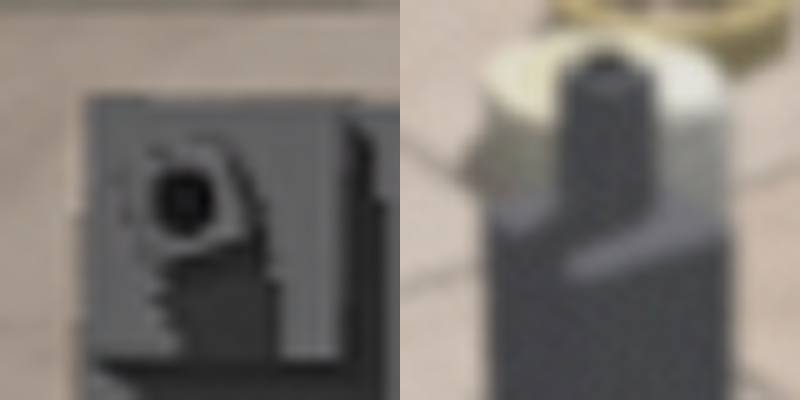

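The handle is at about (497, 280) mm. Its yaw is about +16°: in the left crop the right edge leans right going down and the lower edge rises to the right, which agrees with the depth rectangle.

```bash
python3 -m crank '0 0 0 -0.3 3 0 8.5;0 0 0 -0.3 3 0 8.5;0 0 0 -0.3 3 0 8.5;0 0 0 -0.3 3 0 8.5;0 0 0 -0.3 3 0 8.5;0 0 0 -0.3 3 0 8.5;0 0 0 -0.3 3 0 8.5;0 0 0 -0.2 3.4 0 8.5;0 0 -7 0 0 0 8.5;0 0 -7 0 0 0 8.5;0 0 -2 0 0 2 8.5;0 0 0 0 0 2 8.5;0 0 0 0 0 0 8.5;0 0 0 0 0 0 8.5;0 0 0 0 0 0 8.5'; python3 - <<'E'
from h import *
s=env.sense();R=s["orientation"];d=R.T@(np.array([.4969,.2797,.124])-s["ee_pos"]);print(d*100,np.degrees(np.arctan2(-R[0,1],R[1,1])),s["qpos"].round(0))
c=viewer.capture("top");s=viewer.capture("scene")
o=np.zeros((400,800,3),np.uint8)
o[:,:400]=cv2.resize(c["frame"][170:240,230:300,::-1],(400,400),interpolation=2)
o[:,400:]=cv2.resize(s["frame"][130:210,250:330,::-1],(400,400),interpolation=2)
cv2.imwrite("pics/c4.png",o)
E
```

```text
time: 9.22
ee_pos: [0.4965, 0.2792, 0.1986]
orientation: [[-0.961, -0.275, -0.001], [-0.275, 0.961, -0.0], [0.001, -0.0, -1.0]]
ft_force: [0.6, 0.4, -0.5]
gripper_width: 0.0853
[-0.06146636  0.03833713  7.4614047 ] 15.976249161422347 [-30.  33.  -3. 103.   3.  44.  71.]
```

View pics/c4.png

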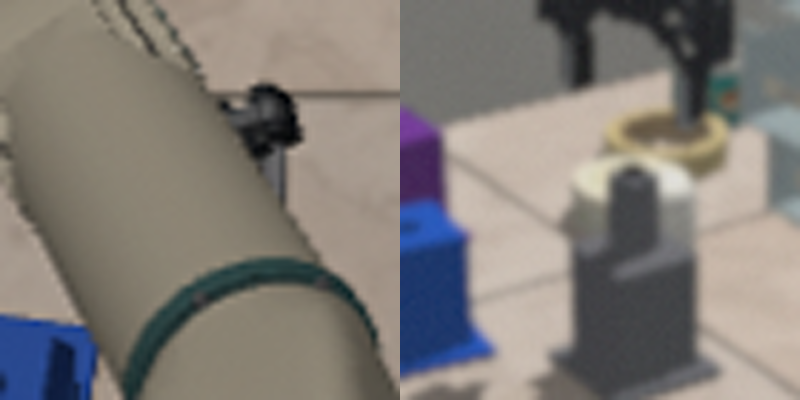

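The gripper straddles the handle and the offset is under 1 mm, so I'll descend and grip.

```bash
python3 -m crank '0 0 0 -0.1 0 2 8.5;0 0 0 0 0 2 8.5;0 0 0 0 0 2 8.5;0 0 0 0 0 1 8.5;0 0 0 0 0 0.5 8.5;0 0 0 0 0 0 8.5;0 0 0 0 0 0 8.5;0 0 0 0 0 0 5;0 0 0 0 0 0 4;0 0 0 0 0 0 3.2;0 0 0 0 0 0 3;0 0 0 0 0 0 2;0 0 0 0 0 0 2;0 0 0 0 0 0 2;0 0 0 0 0 0 2;0 0 0 0 0 0 2' 50
```

```text
time: 10.65
ee_pos: [0.4977, 0.2797, 0.1243]
orientation: [[-0.961, -0.276, 0.001], [-0.276, 0.961, 0.0], [-0.001, 0.0, -1.0]]
ft_force: [-1.7, -0.4, 6.4]
gripper_width: 0.0256
```

```bash
python3 -m crank '0 0 0 0 0 -0.3 2;0 0 0 0 0 -0.7 2;0 0 0 0 0 -1 2;0 0 0 0 0 -1 2;0 0 0 0 0 -1 2;0 0 0 0 0 -1 2;0 0 0 0 0 -1 2;0 0 0 0 0 -1 2;0 0 0 0 0 -1 2;0 0 0 0 0 -1 2;0 0 0 0 0 -1.5 2;0 0 0 0 0 -1.5 2;0 0 0 0 0 -1.5 2;0 0 0 0 0 -0.5 2;0 0 0 0 0 0 2;0 0 0 0 0 0 2'; python3 - <<'E'
from h import *
s=env.sense();print(s["ft_force"],s["ee_pos"])
c=viewer.capture("top");s=viewer.capture("scene")
np.savez("scene2.npz",**s)
cv2.imwrite("pics/c5.png",cv2.resize(s["frame"][110:210,230:350,::-1],(720,600),interpolation=2))
E
```

```text
time: 11.98
ee_pos: [0.4972, 0.2795, 0.2637]
orientation: [[-0.961, -0.276, -0.0], [-0.276, 0.961, -0.0], [0.0, -0.0, -1.0]]
ft_force: [0.3, 0.3, -1.7]
gripper_width: 0.0256
[ 0.2947858   0.27679255 -1.67107592] [0.49724788 0.27949316 0.263703  ]
```

View pics/c5.png

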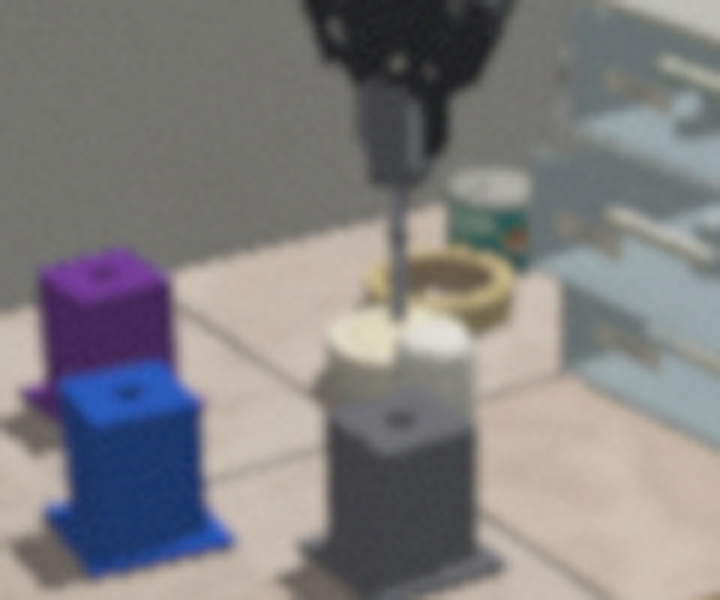

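The probe came out cleanly, with the rod upright and the grey stand's socket empty. Now I'll carry it over to the well.

```bash
python3 -m crank '0 0 4 0 0 0 2;0 0 6 0 0 0 2;0 0 6 0 0 0 2;0 0 0 0 -1 0 2;0 0 0 0 -2 0 2;0 0 0 0 -2.5 0 2;0 0 0 0 -2.5 0 2;0 0 0 0 -2.5 0 2;0 0 0 0 -2.5 0 2;0 0 0 0 -2.5 0 2;0 0 0 0 -2.5 0 2;0 0 0 0 -2.5 0 2;0 0 0 0 -2.5 0 2;0 0 0 0 -2.5 0 2;0 0 0 0 -2.5 0 2;0 0 0 0 -2.5 0 2;0 0 0 0 -2.5 0 2;0 0 0 0 -2 0 2;0 0 0 0 -1 0 2;0 0 0 0 0 0 2'; python3 -m crank '0 0 0 0 -1 0 2;0 0 0 -0.4 -2 0 2;0 0 0 -0.4 -2.5 0 2;0 0 0 0 -2.5 0 2;0 0 0 0 -2.5 0 2;0 0 0 0 -2.5 0 2;0 0 0 0 -2.5 0 2;0 0 0 0 -1.5 0 2;0 0 0 0 -0.5 0 2;0 0 0 0 0 0 2;0 0 0 0 0 0 2;0 0 0 0 0 0 2'; python3 - <<'E'
from h import *
s=env.sense();R=s["orientation"];print(R.T@(np.array([.5052,-.2761,.1543])-s["ee_pos"])*100,s["qpos"].round(0))
E
```

```text
time: 13.75
ee_pos: [0.4966, -0.0835, 0.2634]
orientation: [[-1.0, 0.003, -0.001], [0.003, 1.0, -0.001], [0.001, -0.001, -1.0]]
ft_force: [-0.3, -0.4, -1.9]
gripper_width: 0.0256
time: 14.75
ee_pos: [0.5058, -0.2531, 0.2637]
orientation: [[-1.0, -0.003, -0.0], [-0.003, 1.0, 0.002], [0.0, 0.002, -1.0]]
ft_force: [0.9, -0.3, -2.2]
gripper_width: 0.0254
[ 0.06897268 -2.31656953 10.93378303] [ 21.  28.   4. 100.  -3.  52. 116.]
```

```bash
python3 -m crank '0 0 0 0 -1.3 0 2;0 0 0 0.1 -1 0 2;0 0 0 0 0 1 2;0 0 0 0 0 1.5 2;0 0 0 0 0 1.5 2;0 0 0 0 0 0.5 2;0 0 0 0 0 0 2;0 0 0 0 0 0 2;0 0 0 0 0 0 2'; python3 - <<'E'
from h import *
e=env.sense();p=e["ee_pos"];print(p)
c=viewer.capture("top");s=viewer.capture("scene")
np.savez("scene3.npz",**s);np.savez("top3.npz",**c)
for d in(.0063+.108,.0063+.058):
    print(proj(s,p-[0,0,d]),proj(c,p-[0,0,d]))
print(proj(s,[.5052,-.2761,.09]))
u,v=map(int,proj(s,[.5052,-.2761,.11]));print("crop0",u-35,v-35)
u2,v2=map(int,proj(c,[.5052,-.2761,.11]))
o=np.zeros((400,800,3),np.uint8)
o[:,:400]=cv2.resize(s["frame"][v-40:v+40,u-40:u+40,::-1],(400,400),interpolation=2)
o[:,400:]=cv2.resize(c["frame"][v2-30:v2+30,u2-30:u2+30,::-1],(400,400),interpolation=2)
cv2.imwrite("pics/c6.png",o);print(u-40,v-40,u2-30,v2-30)
E
```

```text
time: 15.5
ee_pos: [0.5049, -0.2787, 0.2194]
orientation: [[-1.0, 0.0, 0.001], [0.0, 1.0, -0.001], [-0.001, -0.001, -1.0]]
ft_force: [1.1, 0.0, -1.4]
gripper_width: 0.0254
[ 0.5048726  -0.27871412  0.21939244]
(np.float64(429.1442001745869), np.float64(258.6851748145176)) (np.float64(437.21727868979093), np.float64(199.96562659506938))
(np.float64(432.1595694963602), np.float64(241.47796531380885)) (np.float64(441.1942573026291), np.float64(197.92477455813636))
(np.float64(427.5225633953468), np.float64(263.12530521032465))
crop0 393 221
388 216 406 169
```

View pics/c6.png

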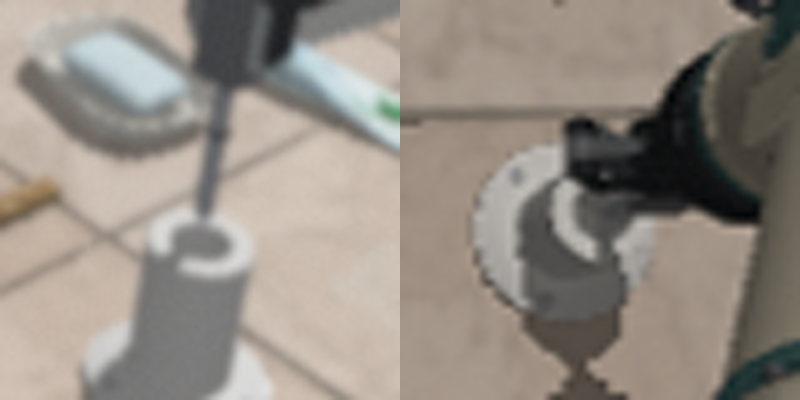

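The scene crop shows the rod tip at about (429,259), which matches its projection. The rim centre is at about (428,264). I'll cross-check the rim from the scene camera.

```bash
python3 - <<'E'
from h import *
for n in("scene0","scene3"):
    c=dict(np.load(n+".npz")); P=pts(c)
    b=P[240:290,405:455].reshape(-1,3); q=b[(b[:,2]>.086)&(b[:,2]<.094)&(np.hypot(b[:,0]-.505,b[:,1]+.276)<.035)]
    print(n,len(q),cv2.minEnclosingCircle((q[:,:2]*1e3).astype(np.float32)),ray(c,428.2,264.6,.09))
c=dict(np.load("scene3.npz")); f=c["frame"].max(2).astype(int)
for v in(250,253,256): print(v,f[v,418:442], P[v,424:436,:].round(3)[:,:2].tolist() if v==253 else "")
c=dict(np.load("top0.npz"));P=pts(c);b=P[180:225,410:455].reshape(-1,3);q=b[(b[:,2]>.086)&(b[:,2]<.094)]
print(cv2.minEnclosingCircle((q[:,:2]*1e3).astype(np.float32)))
E
python3 -m crank '0 0 0 0 0.25 0 2;0 0 0 0 0 0 2;0 0 0 0 0 0 2'
```

```text
scene0 190 ((500.52130126953125, -277.8598327636719), 27.008010864257812) [ 0.50209032 -0.28094306  0.09      ]
scene3 185 ((500.0680847167969, -278.7447814941406), 26.791471481323242) [ 0.50209032 -0.28094306  0.09      ]
250 [203 205 205 205 205 205 205 204 197 178 136 110 107 121 149 162 163 167
 174 187 196 203 207 206] 
253 [207 207 205 205 205 203 200 191 175 141 111 106 113 145 176 190 195 197
 200 201 204 204 205 206] [[0.633, -0.167], [0.633, -0.171], [0.637, -0.171], [0.498, -0.275], [0.497, -0.279], [0.497, -0.281], [0.498, -0.283], [0.505, -0.281], [0.648, -0.183], [0.654, -0.182], [0.657, -0.184], [0.658, -0.186]]
256 [198 194 186 179 178 178 184 186 168 131 107 106 132 173 195 203 206 205
 208 208 209 208 207 207] 
((505.9347839355469, -276.4624328613281), 26.20240592956543)
time: 15.85
ee_pos: [0.5046, -0.2756, 0.2191]
orientation: [[-1.0, -0.0, 0.0], [-0.0, 1.0, -0.0], [-0.0, -0.0, -1.0]]
ft_force: [-0.1, 0.1, -2.0]
gripper_width: 0.0255
```

```bash
python3 - <<'E'
from h import *
p=env.sense()["ee_pos"];c=viewer.capture("scene");np.savez("scene4.npz",**c);P=pts(c)
M=(np.hypot(P[...,0]-.503,P[...,1]+.277)<.035)
def axis(x,y,zs,lo,hi,n):
    r=[]
    for z in zs:
        u,v=proj(c,[x,y,z]);v=int(round(v)); 
        # exact projected u at integer row
        z2=z+np.linspace(-.01,.01,81);uv=np.array([proj(c,[x,y,a]) for a in z2]);uu=np.interp(v,uv[::-1,1],uv[::-1,0])
        k=np.nonzero(M[v]&(P[v,:,2]>lo)&(P[v,:,2]<hi))[0]
        if len(k): r.append((round(uu-(k[0]+k[-1])/2,2),len(k)))
    print(n,r,np.mean([a for a,_ in r]))
axis(p[0],p[1],np.arange(.112,.165,.004),.1,.175,"rod pred-obs")
axis(.5055,-.2763,np.arange(.04,.07,.003),.02,.086,"tube pred-obs")
E
```

```text
rod pred-obs [(np.float64(1.44), 5), (np.float64(1.29), 4), (np.float64(1.46), 4), (np.float64(1.64), 4), (np.float64(1.48), 5), (np.float64(1.16), 4), (np.float64(1.33), 4), (np.float64(1.18), 5), (np.float64(1.35), 5), (np.float64(1.2), 4), (np.float64(0.87), 5), (np.float64(1.55), 6), (np.float64(1.39), 5), (np.float64(1.57), 5)] 1.3507142857142858
tube pred-obs [(np.float64(0.4), 22), (np.float64(0.08), 21), (np.float64(-0.25), 22), (np.float64(-0.07), 22), (np.float64(0.1), 22), (np.float64(0.1), 22), (np.float64(0.27), 22), (np.float64(0.45), 22), (np.float64(0.12), 19), (np.float64(-0.2), 12), (np.float64(-0.03), 7)] 0.0881818181818182
```

Against the scene camera, the rod stands about 3 mm to the image-left of the tube axis. I'll apply about (+1.8, -1.8) mm and recheck. Clearance is 10 mm, so lowering is then safe.

```bash
python3 -m crank '0 0 0 -0.18 -0.18 0 2;0 0 0 0 0 0.5 2;0 0 0 0 0 0.5 2;0 0 0 0 0 0.5 2;0 0 0 0 0 0.5 2;0 0 0 0 0 0 2;0 0 0 0 0 0 2;0 0 0 0 0 0 2'; python3 - <<'E'
from h import *
p=env.sense()["ee_pos"]
c=viewer.capture("scene");t=viewer.capture("top")
o=np.zeros((400,800,3),np.uint8)
u,v=map(int,proj(c,[.5052,-.2761,.1]))
o[:,:400]=cv2.resize(c["frame"][v-25:v+25,u-25:u+25,::-1],(400,400),interpolation=2)
u,v=map(int,proj(t,[.5052,-.2761,.1]))
o[:,400:]=cv2.resize(t["frame"][v-20:v+20,u-20:u+20,::-1],(400,400),interpolation=2)
cv2.imwrite("pics/c7.png",o)
E
```

```text
time: 16.57
ee_pos: [0.5062, -0.2778, 0.1987]
orientation: [[-1.0, 0.0, -0.0], [0.0, 1.0, 0.0], [0.0, 0.0, -1.0]]
ft_force: [0.1, 0.4, -1.0]
gripper_width: 0.0254
```

View pics/c7.png

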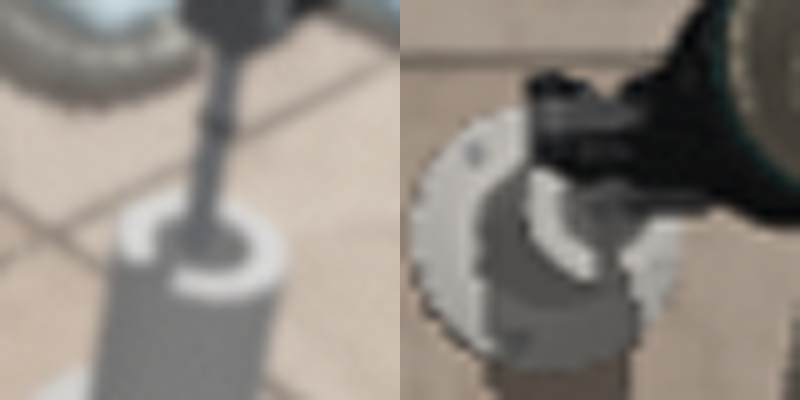

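The rod tip is just inside the mouth at crop x≈203, against a bore centre of ≈202 (span 155–248). It is laterally centred, so I'll lower to ring level.

```bash
python3 -m crank '0 0 0 0 0 0.4 2;0 0 0 0 0 0.5 2;0 0 0 0 0 0.5 2;0 0 0 0 0 0.5 2;0 0 0 0 0 0.5 2;0 0 0 0 0 0.5 2;0 0 0 0 0 0.5 2;0 0 0 0 0 0.5 2;0 0 0 0 0 0.4 2;0 0 0 0 0 0.2 2;0 0 0 0 0 0 2;0 0 0 0 0 0 2'; python3 - <<'E'
from h import *
p=env.sense()["ee_pos"]
c=viewer.capture("scene");np.savez("scene5.npz",**c)
u,v=map(int,proj(c,[.5052,-.2761,.1]));print(u-25,v-30, proj(c,[.5055,-.2763,.09]),proj(c,[.5055,-.2763,.104]))
cv2.imwrite("pics/c8.png",cv2.resize(c["frame"][v-30:v+20,u-25:u+25,::-1],(600,600),interpolation=2))
P=pts(c);b=P[v-25:v+2,u-12:u+14].reshape(-1,3);q=b[(b[:,2]>.096)&(b[:,2]<.118)&(np.hypot(b[:,0]-.503,b[:,1]+.277)<.02)]
print("rod surf",np.median(q,0),len(q))
E
```

```text
time: 17.67
ee_pos: [0.5063, -0.2777, 0.1538]
orientation: [[-1.0, 0.0, 0.0], [0.0, 1.0, -0.0], [-0.0, -0.0, -1.0]]
ft_force: [-0.8, -0.4, -0.7]
gripper_width: 0.0251
403 229 (np.float64(427.6690387390843), np.float64(263.1227456313702)) (np.float64(428.4813971247648), np.float64(258.46056105805025))
rod surf [ 0.4996572  -0.27880735  0.10822661] 19
```

View pics/c8.png

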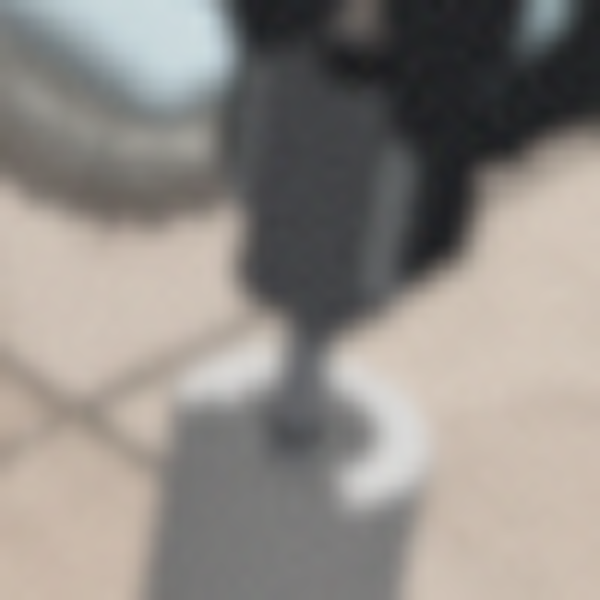

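The ring at (427.3,264.4) coincides with the rim centre of about (428,264), and the rod sits in mid-bore. One numeric check remains, along the viewing direction.

```bash
python3 - <<'E'
from h import *
for n,tx,ty in(("scene4",.5046,-.2756),("scene5",.5063,-.2777)):
    c=dict(np.load(n+".npz"));P=pts(c);M=(np.hypot(P[...,0]-.503,P[...,1]+.277)<.035)
    o=-c["R"].T@c["t"]
    def ax(lo,hi,r):
        A=[]
        for v in range(225,310):
            k=np.nonzero(M[v]&(P[v,:,2]>lo)&(P[v,:,2]<hi))[0]
            if len(k)<4 or k[-1]-k[0]>26: continue
            i=int((k[0]+k[-1])/2+.5);q=P[v,i,:2];d=q-o[:2];d/=np.hypot(*d);A.append(q+d*r)
        return np.median(A,0)*1e3,len(A)
    R_,nr=ax(.098 if n=="scene5" else .105,.116 if n=="scene5" else .165,.005);T,nt=ax(.03,.08,.026)
    print(n,"rod",R_,nr,"tube",T,nt,"rod-tube",R_-T)
E
python3 -m crank '0 0 0 0 0 0 2;0 0 0 0 0 0 2'
```

```text
scene4 rod [ 502.03222769 -274.41754875] 19 tube [ 505.39360042 -278.27748351] 23 rod-tube [-3.36137272  3.85993476]
scene5 rod [ 503.31536601 -276.27731077] 5 tube [ 504.82849907 -278.60618484] 22 rod-tube [-1.51313306  2.32887406]
time: 17.88
ee_pos: [0.5064, -0.2778, 0.1541]
orientation: [[-1.0, 0.0, 0.001], [0.0, 1.0, -0.0], [-0.001, -0.0, -1.0]]
ft_force: [0.1, -0.4, -1.7]
gripper_width: 0.0252
```

The residual is about (-1.5, +2.3) mm, well within tolerance. A small nudge of (+0.8, -1.2) mm, then hold still for 3 s.

```bash
python3 -m crank '0 0 0 -0.08 -0.12 0 2;0 0 0 0 0 0 2;0 0 0 0 0 0 2;0 0 0 0 0 0 2;0 0 0 0 0 0 2;0 0 0 0 0 0 2;0 0 0 0 0 0 2;0 0 0 0 0 0 2;0 0 0 0 0 0 2;0 0 0 0 0 0 2;0 0 0 0 0 0 2;0 0 0 0 0 0 2;0 0 0 0 0 0 2;0 0 0 0 0 0 2;0 0 0 0 0 0 2;0 0 0 0 0 0 2;0 0 0 0 0 0 2;0 0 0 0 0 0 2;0 0 0 0 0 0 2;0 0 0 0 0 0 2';python3 -m crank '0 0 0 0 0 0 2;0 0 0 0 0 0 2;0 0 0 0 0 0 2;0 0 0 0 0 0 2;0 0 0 0 0 0 2;0 0 0 0 0 0 2;0 0 0 0 0 0 2;0 0 0 0 0 0 2;0 0 0 0 0 0 2;0 0 0 0 0 0 2;0 0 0 0 0 0 2;0 0 0 0 0 0 2;0 0 0 0 0 0 2;0 0 0 0 0 0 2;0 0 0 0 0 0 2;0 0 0 0 0 0 2;0 0 0 0 0 0 2;0 0 0 0 0 0 2;0 0 0 0 0 0 2;0 0 0 0 0 0 2'; python3 -c "
from station import close_job;print(close_job())"
```

```text
time: 19.55
ee_pos: [0.507, -0.2789, 0.1538]
orientation: [[-1.0, 0.0, 0.0], [0.0, 1.0, -0.0], [-0.0, -0.0, -1.0]]
ft_force: [-0.6, -0.5, -0.9]
gripper_width: 0.0254
time: 21.22
ee_pos: [0.507, -0.2789, 0.1538]
orientation: [[-1.0, 0.0, -0.0], [0.0, 1.0, 0.0], [0.0, 0.0, -1.0]]
ft_force: [0.6, -0.6, -0.6]
gripper_width: 0.0253
the job is handed in; nothing more can be done
None
```

The job is done and handed in at 21.2 s, with the probe still held in the well.

- **Keys:** I pressed square, round and bar in that order. Each one bottomed out at about 10 N, and I lifted clear between presses.
- **Probe:** I gripped it by the square handle at 50 N, lifted it straight out of the grey stand, and lowered it upright into the white well. I then held it still for a little over 3 s.
- **Last checks:** The tool was vertical and the opening steady at 25 mm. No contact force showed beyond the probe's own weight. The ring appeared level with the rim in the scene image.
- **Disagreement between cameras:** Before a final nudge of (+0.8, -1.2) mm, the scene camera put the rod about 2.8 mm off the bore axis, which suggests about 1.3 mm after it. By the top camera the final position is about 3 mm off. Both are within the 6 mm tolerance. I did not take a picture after the nudge.
- **Pegs and look-alikes:** I made no moves near them, but I did not check their positions at the end.

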